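Clamp a plaster mould: seat it, bring the foot to touch, add a quarter turn

ROBOT

A 6-joint arm with a two-finger parallel gripper is mounted at the origin on the work surface. World frame = base frame: x ahead of the robot, y to its left, z up, the work surface at z = 0. Lengths are in m, angles in rad, forces in N, time in s.
With the tool pointing down it reaches from about 0.35 to 0.975 m from the base axis. Payload 7.1 kg.
Tool frame: the origin (TCP) lies midway between the tips of the shut fingers; the grasp point (between the pads) lies 19 mm behind it; z points along the fingers, y is the line along which they close (so a half turn about z gives the same grasp; the last joint's range is limited). The gripper opens to 88 mm and grips with 3 to 60 N. Pads are 20 mm wide; open, the fingers measure 115 mm over their backs; the gripper's body (75 mm by 178 mm) begins 61 mm behind the grasp point.
Start: joints at [-1.245, 0.423, 1.63, -0, 1.089, -0.019], TCP at [0.211, -0.588, 0.223] pointing down, gripper open.
Joint ranges: [-3, 3], [-0.9, 2.11], [0.09, 2.58], [-1.31, 4.45], [0.11, 2.69], [-2.54, 2.54]. Speed limits (rad/s): [2.39, 2.39, 3.01, 3.14, 3.14, 3.14].

INTERFACE

Orientations are given as a unit quaternion [w, x, y, z].
In Python, from station import move_pose, movel, movej, command_gripper, wait, inverse_kinematics, read_camera, camera_info, MotionError, job_done, get_time, get_joint_pos, get_qvel, get_effort, get_tcp_pos, get_ee_rot, get_ft_force, get_ft_torque, get_grip_width, get_finger_force gives the robot as it stands. Calls block until the motion is done:
- move_pose(position, orientation): joint-space move of the TCP to a pose.
- movel(position, frame=None, v=0.15, until_force=None): straight line of the TCP; frame=None keeps the orientation; v is the mean speed in m/s. With until_force (N) it stops when the force on the tool has changed by that much, and returns True; else False.
- movej(angles): joint-space move.
- command_gripper(opening): opening from 0.0 (shut) to 1.0 (fully open); the grip force is fixed at half the most; returns when the fingers have stopped.
- wait(seconds).
- inverse_kinematics(position, orientation): joint angles nearest the present ones, or None.
- read_camera(name): name is "side" or "top" or "wrist"; returns the picture (420x560x3 uint8, red, green, blue); there is no depth.
- camera_info(name): a dict with "intrinsics" (3x3 intrinsics, pixels), "T" (4x4, takes a point from camera to world coordinates); the wrist camera has in their place "tool_from_camera" (4x4, takes a point from camera to tool coordinates, whose origin is the TCP and whose axes are the flange's). Camera axes: x right, y up, looking along -z (the intrinsics and any distortion apply to the point x, -y, -z); pixel columns grow to the right and rows downward; lengths in m; the calibration is good to about 2 mm. A picture is of the moment at which its call begins: read the wrist's pose just before it. camera_info takes no time and is no camera call.
A pose or a line that the arm cannot do raises MotionError and nothing moves.
- job_done(): hands the job in; it is judged then, once.
Readings, each from a call of its own:
- get_time(): time.
- get_joint_pos(): joint angles.
- get_qvel(): joint speeds.
- get_effort(): joint torques, N m.
- get_tcp_pos(): TCP position.
- get_ee_rot(): TCP orientation.
- get_ft_force(): force on the tool from outside, world axes, zero at the start.
- get_ft_torque(): the same for the moment, N m.
- get_grip_width(): opening from 0.0 (shut) to 1.0 (fully open).
- get_finger_force(): force on a finger pad.
Only numpy, scipy, OpenCV 4.12 (cv2) and the standard library are available. Lean on these libraries where they do the work, as an engineer would, in place of code of your own. Each camera call takes 0.05 s, during which the arm holds its last target. There are 200 camera calls.

TASK

Slide the plaster mould along the clamp's bed, gently, until it is fully home against the stop at the back. Then turn the clamp's wing knob clockwise until the foot just touches the mould and from there add a quarter turn, no more, or the plaster cracks. Leave the mould clamped, let go of everything, and do not disturb the other things on the bench.

Things in the scene. Friction and masses are not known exactly. Their poses are not given: they have to be found in the camera images.
- clamp: C-shaped iron mould clamp bolted to a steel bed 330 x 110 x 12 mm. Origin on the screw's axis at bench level, z up, +x along the bed into the throat, towards the column. Bed from x = -220 to 110 mm. Side guides 26 mm high leave a channel 68 mm wide about y = 0 from x = -5 to 50 mm, flared from x = -31. Nose round the screw 34 mm across, 98 to 128 mm high; column x = 68 to 108.
- stop: Steel stop block at the back of the channel, part of the clamp, 66 mm wide, 34 mm tall; origin at the middle of the lower edge of the face that meets the mould (x = 50, z = 12 mm in the clamp's frame, same axes). Plaster driven against it with more than 45 N chips.
- mould: Two-part plaster mould, pale block 140 mm long (x), 62 wide (y), about 52 high, give or take 4.5 (hand cast), 0.4 to 0.75 kg, on the bed, x towards the stop. Origin: centre of its underside. Starts about 90 to 115 mm short of the stop, a little crooked. Home: origin 20 mm to the -x side of the screw axis; its outer 35 mm is then clear of nose and knob, to grip across its width or push.
- spindle: Clamp screw, steel rod 13 mm thick, going down 16 mm per clockwise turn of the knob on top. Carries a sprung foot, a 32 mm disc that does not turn, 1 to 12 mm above the mould at the start. Origin on the axis, 13 mm above the free foot's underside. At touch the foot pushes with 30 N at once, then about 8 N more per mm of screw travel (32 N more in a quarter turn).
- knob_grip (a point): Grip point of the clamp's wing knob, on the screw axis, 12 mm below the wing's top. Wing: upright dark steel bar 44 mm long (x), 12 thick (y), 36 tall, on a disc 34 mm across, its top 23 mm below this point. Comes down with the screw; clockwise from above tightens. Friction 0.22 N m when free; a step of about 0.075 N m at touch, then 0.05 N m more per rad. Stays where left.
- mug: Bystander: white glazed mug, 80 mm wide, 95 mm tall, standing on the banding wheel. Origin at the centre of its underside.
- bowl: Bystander: terracotta bowl, 130 mm wide, 55 mm tall. Origin at the centre of its underside.
- glaze_jar: Bystander: lidded blue jar, 64 mm wide, 85 mm tall. Origin at the centre of its underside.
- paddle: Bystander: wooden spatula lying flat, 200 mm long. Origin under its middle.
- stamp: Bystander: small turned wooden stamp standing on end near the clamp, 36 mm wide, 52 mm tall. Origin at the centre of its underside.
- cup: Bystander: small blue cup, 60 mm wide, 55 mm tall, standing near the clamp. Origin at the centre of its underside.
Things that resemble listed ones, but are neither listed nor needed, are in the scene too. There is more than one size of the mould; the job needs the middle-sized.

How it is judged:
By the outcome, as a careful person would: the job done as asked, in the order asked, and still so for the second after the job is handed in, with the robot touching nothing.
It also fails if it takes over 72 s, if anything falls off the work surface, if the arm or the gripper's body presses on something with over 40 N, if the wrist force passes 120 N, or if a joint passes its speed limit or range.

## Working session

There is one attempt and no reset: what is moved stays moved. The work goes in short steps, each a Python script; the robot and the scene stay as the last script left them, time stands still between calls to the robot, and variables do not carry over. Pictures are saved under pics/ and viewed, at most 10 in all, crops included, and the job is handed in when it is done.

```bash
mkdir -p pics; ls; python3 - <<'E'
from station import *
import cv2,numpy as np
for n in("top","side","wrist"):
    im=read_camera(n); cv2.imwrite(f"pics/{n}0.png",im[:,:,::-1])
    print(n,{k:(np.round(v,4).tolist() if not isinstance(v,str) else v) for k,v in camera_info(n).items()})
print(get_time(),get_tcp_pos(),get_ee_rot())
E
```

```text
pics
top {'intrinsics': [[504.8598, 0.0, 274.7695], [0.0, 504.8598, 211.2563], [0.0, 0.0, 1.0]], 'T': [[-0.009, 0.983, -0.1835, 0.227], [-1.0, -0.0081, 0.0057, -0.0151], [0.0041, 0.1835, 0.983, 1.6174], [0.0, 0.0, 0.0, 1.0]]}
side {'intrinsics': [[538.4725, 0.0, 274.487], [0.0, 538.4725, 206.7237], [0.0, 0.0, 1.0]], 'T': [[-0.8842, 0.2762, -0.3766, -0.0013], [-0.467, -0.518, 0.7166, 0.9709], [0.0028, 0.8095, 0.5871, 0.935], [0.0, 0.0, 0.0, 1.0]]}
wrist {'intrinsics': [[315.2462, 0.0, 286.3047], [0.0, 315.2462, 210.3171], [0.0, 0.0, 1.0]], 'tool_from_camera': [[0.0014, 0.9594, 0.2821, 0.0765], [1.0, -0.0017, 0.0008, 0.0003], [0.0012, 0.2821, -0.9594, -0.1628], [0.0, 0.0, 0.0, 1.0]]}
0.15 [ 0.21112945 -0.5878569   0.22210947] [-5.39767280e-04  9.85178804e-01  1.71529657e-01 -9.45526313e-05]
```

View pics/top0.png

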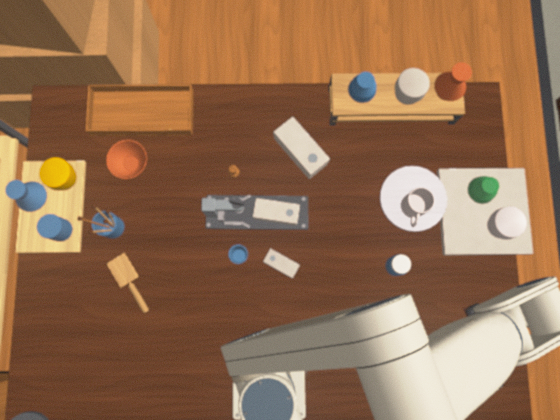

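View pics/side0.png

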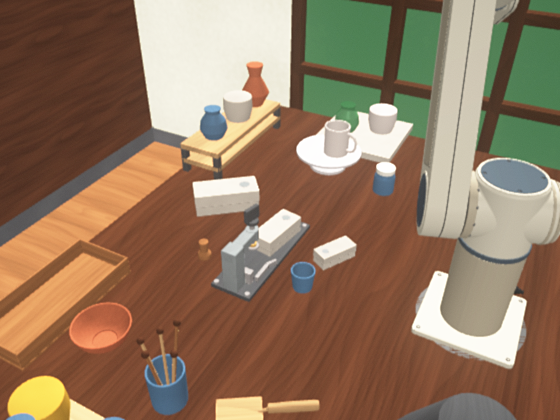

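Top view: three pale moulds, large at (301,147), one on the clamp bed at (276,210), small at (281,262). Only the one on the bed fits the description (middle size). The side view shows the same at (228,195), (276,232), (335,252). The clamp's screw end is at about (230,208) in top, and its +x points left, roughly world +y. Next, a close wrist look.

```bash
cat > h.py <<'E'
from station import *
import cv2,numpy as np
from scipy.spatial.transform import Rotation as R
def cam(n):
    c=camera_info(n)
    if n=="wrist":
        q=get_ee_rot(); T=np.eye(4); T[:3,:3]=R.from_quat([q[1],q[2],q[3],q[0]]).as_matrix(); T[:3,3]=get_tcp_pos()
        return np.array(c["intrinsics"]),T@np.array(c["tool_from_camera"])
    return np.array(c["intrinsics"]),np.array(c["T"])
def ray(KT,p):
    K,T=KT; d=np.linalg.inv(K)@[p[0],p[1],1]; return T[:3,3],T[:3,:3]@(d*[1,-1,-1])
def onz(KT,p,z):
    o,d=ray(KT,p); return o+d*(z-o[2])/d[2]
def tri(obs):
    A=np.zeros((3,3));b=np.zeros(3)
    for KT,p in obs:
        o,d=ray(KT,p); d=d/np.linalg.norm(d); P=np.eye(3)-np.outer(d,d); A+=P;b+=P@o
    x=np.linalg.solve(A,b); return x
def proj(KT,X):
    K,T=KT; c=T[:3,:3].T@(np.asarray(X)-T[:3,3]); u=K@(c*[1,-1,-1]); return u[:2]/u[2]
def down(yaw):  # tool x at world angle yaw, z down -> [w,x,y,z]
    c,s=np.cos(yaw),np.sin(yaw)
    q=R.from_matrix(np.array([[c,s,0],[s,-c,0],[0,0,-1]])).as_quat(); return [q[3],q[0],q[1],q[2]]
E
python3 - <<'E'
from h import *
t=cam("top")
for n,p,z in [("bed TL",(207,228),.012),("bed TR",(205,198),.012),("bed BL",(308,228),.012),("bed BR",(308,197),.012),("mould far",(298,212),.064),("mould near",(253,209),.064),("stamp",(233,171),.04),("cup",(238,254),.05)]: print(n,onz(t,p,z).round(3))
for yaw in (-np.pi/2,np.pi/2):
    print(yaw,inverse_kinematics([.5,.0,.3],down(yaw)))
im=cv2.imread("pics/top0.png")[150:280,190:320]; a=cv2.resize(im,None,fx=4,fy=4,interpolation=3)
cv2.imwrite("pics/topc.png",a)
E
```

```text
bed TL [0.474 0.194 0.012]
bed TR [0.572 0.202 0.012]
bed BL [ 0.471 -0.131  0.012]
bed BR [ 0.573 -0.133  0.012]
mould far [ 0.514 -0.097  0.064]
mould near [0.525 0.044 0.064]
stamp [0.655 0.109 0.04 ]
cup [0.385 0.091 0.05 ]
-1.5707963267948966 None
1.5707963267948966 [-2.38022475e-02  1.48101960e-01  1.82144745e+00 -4.44089210e-16
  1.17204325e+00 -2.38022475e-02]
```

View pics/topc.png

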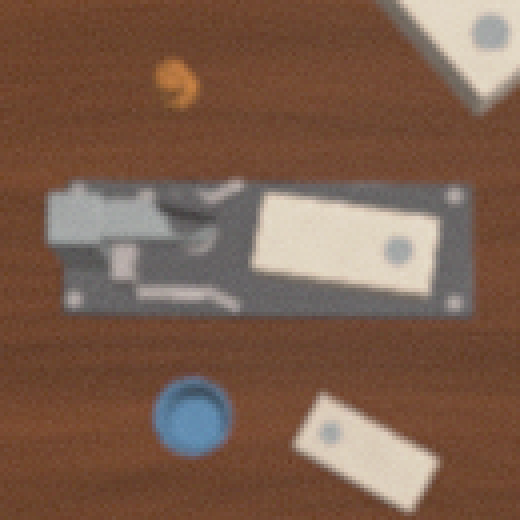

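The crop confirms the choice: the mould sits on the bed, slightly crooked, with the knob near crop (200,238). The cup is at crop (193,417) and the stamp at (176,82). I'll look at it from two wrist positions.

```bash
python3 - <<'E'
from h import *
import pickle
V={}
for n,p in (("A",[.455,.03,.30]),("B",[.585,-.0,.30])):
    move_pose(p,down(np.pi/2)); wait(.2)
    V[n]=cam("wrist"); cv2.imwrite(f"pics/w{n}.png",read_camera("wrist")[:,:,::-1])
pickle.dump(V,open("V.pkl","wb")); print(get_time(),get_ft_force(),get_ft_torque())
E
python3 - <<'E'
import cv2
for n in "AB":
    im=cv2.imread(f"pics/w{n}.png"); cv2.imwrite(f"pics/w{n}v.png",cv2.resize(im,(800,600),interpolation=3))
E
```

```text
3.625 [-0.73826996  0.36675109  0.00737012] [ 0.0331494  -0.03305902 -0.01104158]
```

View pics/wAv.png

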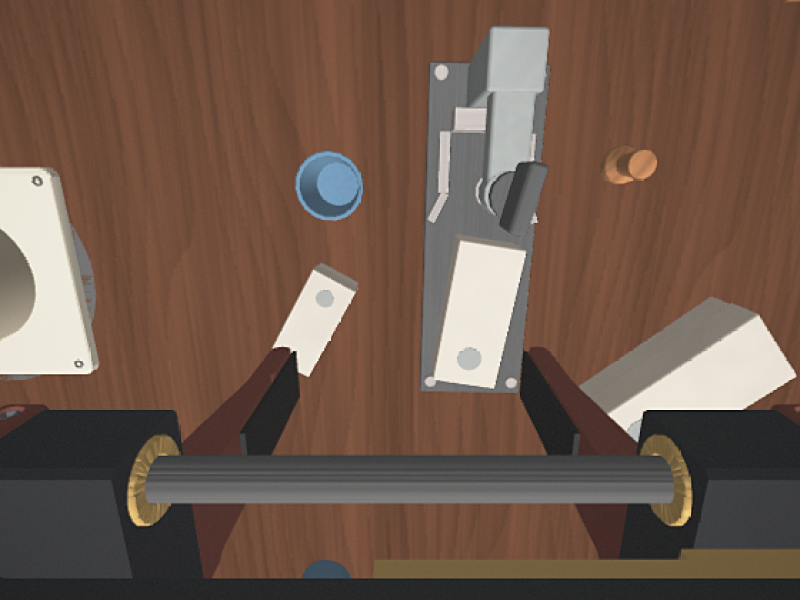

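View pics/wBv.png

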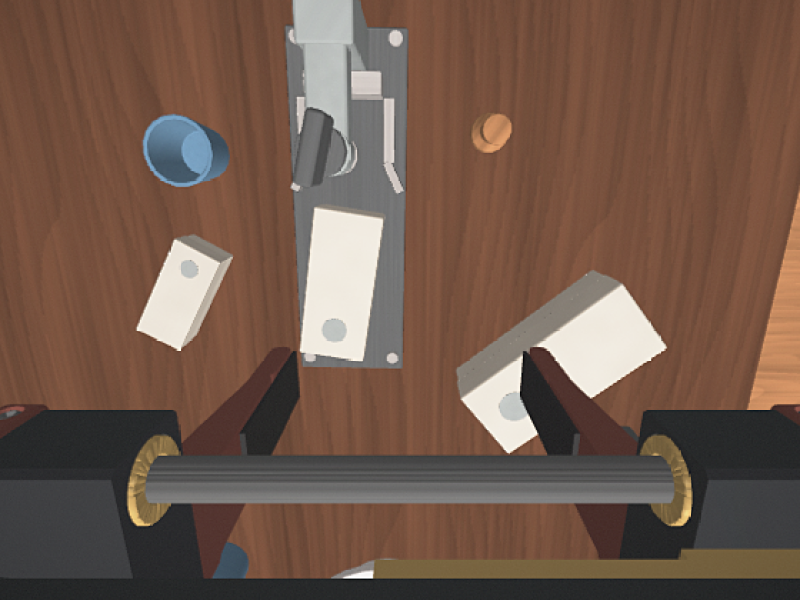

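Both wrist views show the clamp clearly. The wing is turned from the bed axis (A about (524,198), B about (315,147)). I'll take enlarged crops for exact pixels.

```bash
python3 - <<'E'
import cv2,numpy as np
A,B=[cv2.imread(f"pics/w{n}.png") for n in "AB"]
def c(im,x,y,w,h,f):
    o=cv2.resize(im[y:y+h,x:x+w],None,fx=f,fy=f,interpolation=2)
    for i in range(0,w,10): cv2.line(o,(i*f,0),(i*f,6 if (x+i)%50 else 14),(0,255,255),1)
    for i in range(0,h,10): cv2.line(o,(0,i*f),(6 if (y+i)%50 else 14,i*f),(0,255,255),1)
    return o
cv2.imwrite("pics/m.png",np.hstack([c(A,290,160,80,120,5),c(B,200,140,80,120,5)]))
cv2.imwrite("pics/k.png",np.hstack([c(A,325,105,66,66,6),c(B,195,70,66,66,6)]))
E
```

```text
(no output)
```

View pics/m.png

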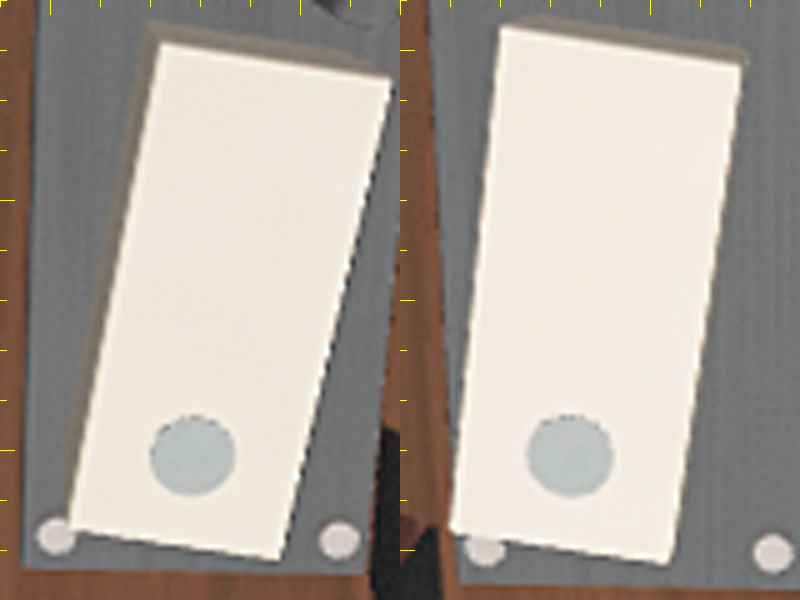

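View pics/k.png

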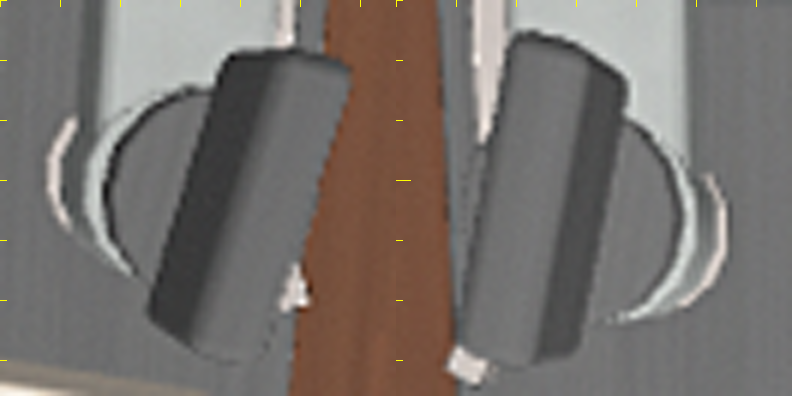

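Mould corners, crop m: A (160,42),(390,78),(280,560),(70,526); B (500,28),(742,66),(668,564),(450,530). Wing-top corners, crop k: A (278,50),(350,68),(265,345),(192,345); B (515,35),(590,65),(540,362),(465,340). Now triangulating.

```bash
python3 - <<'E'
from h import *
import pickle
V=pickle.load(open("V.pkl","rb")); A,B=V["A"],V["B"]
mA=np.array([(160,42),(390,78),(280,560),(70,526)])/5+[290,160]-0
mB=np.array([(500-400,28),(742-400,66),(668-400,564),(450-400,530)])/5+[200,140]
kA=np.array([(278,50),(350,68),(265,345),(192,345)])/6+[325,105]
kB=np.array([(515-396,35),(590-396,65),(540-396,362),(465-396,340)])/6+[195,70]
for n,a,b in(("mould",mA,mB),("wing",kA,kB)):
    P=np.array([tri([(A,p-.4),(B,q-.4)]) for p,q in zip(a,b)]); print(n,P.round(4).tolist(),"c",P.mean(0).round(4))
    l=P[0]+P[1]-P[2]-P[3]; print("yaw",np.degrees(np.arctan2(l[1],l[0])),"len",np.linalg.norm(l)/2,"w",np.linalg.norm(P[1]+P[2]-P[0]-P[3])/2)
# bed corners at z=.012
s=.7
a=[onz(A,np.array(p)*s,.012) for p in((431,63),(421,391),(519,391))]+[onz(A,np.array(p)/5+[290,160],.012) for p in ((22,570),(364,573),(56,537),(339,540))]
b=[onz(B,np.array(p)*s,.012) for p in((287,28),(408,29),(302,367),(402,367),(396,38))]+[onz(B,np.array(p)/5+[200,140],.012) for p in ((60,583),(373,553))]
print(np.round(a,4).tolist());print(np.round(b,4).tolist())
E
```

```text
mould [[0.4994, 0.0446, 0.0599], [0.5599, 0.0348, 0.0566], [0.5377, -0.101, 0.0615], [0.4784, -0.0905, 0.0622]] c [ 0.5189 -0.028   0.06  ]
yaw 80.93680030482948 len 0.1371590121014939 w 0.060775462981151614
wing [[0.5249, 0.1103, 0.1873], [0.535, 0.1072, 0.1873], [0.526, 0.0684, 0.1873], [0.5154, 0.07, 0.1881]] c [0.5253 0.089  0.1875]
yaw 76.8761580108213 len 0.040616806364936094 w 0.010557080099625625
[[0.4741, 0.1979, 0.012], [0.4676, -0.1301, 0.012], [0.5762, -0.1301, 0.012], [0.4672, -0.1307, 0.012], [0.5755, -0.1316, 0.012], [0.4778, -0.1192, 0.012], [0.5669, -0.1201, 0.012]]
[[0.4747, 0.1966, 0.012], [0.582, 0.196, 0.012], [0.4667, -0.1308, 0.012], [0.5758, -0.1306, 0.012], [0.5713, 0.1888, 0.012], [0.4677, -0.1303, 0.012], [0.5653, -0.12, 0.012]]
```

The geometry agrees with the description. The screw axis is at (0.5257, 0.089), the clamp yaw is about 88.85°, the wing top is at 0.1875 at yaw about 77°, and the mould top is about 0.06. The mould is 97 mm short of home and 8° crooked. I'll grip its outer end with the tool leaning back 30°, so the camera stays clear of the knob.

```bash
cat >> h.py <<'E'
O=np.array([.5257,.0893,0]); PSI=np.radians(88.85)
def w(x,y,z): return O+[x*np.cos(PSI)-y*np.sin(PSI),x*np.sin(PSI)+y*np.cos(PSI),z]
def tilt(yaw,t):
    f=np.array([np.cos(yaw),np.sin(yaw),0]);u=np.array([0,0,1.]); x=np.cos(t)*f+np.sin(t)*u; z=np.sin(t)*f-np.cos(t)*u
    M=np.c_[x,np.cross(z,x),z]; q=R.from_matrix(M).as_quat(); return [q[3],q[0],q[1],q[2]],z
E
python3 - <<'E'
from h import *
t=np.radians(30); ym=np.radians(80.9)
qm,zm=tilt(ym,t); qc,zc=tilt(PSI,t)
g=np.array([.519,-.028,.043])-.054*np.array([np.cos(ym),np.sin(ym),0])
p0=g+.019*zm; g1=g.copy()
pre=p0-zm*.10
for p,q in((pre,qm),(p0,qm),(w(-74,0,43)*0+w(-.074,0,.043)+.019*zc,qc)):
    print(p.round(3),inverse_kinematics(p,q))
move_pose(pre,qm); movel(p0,v=.12); print("at",get_tcp_pos(),get_ft_force())
command_gripper(0.); print("w",get_grip_width(),get_finger_force(),get_ft_force(),get_time())
# straighten: keep grasp point at its clamp x + 4mm, centred
xg=(g-O)@[np.cos(PSI),np.sin(PSI),0]; print("xg",xg)
movel(w(xg+.012,0,.043)+.019*zc,qc,v=.03); print(get_ft_force(),get_ft_torque(),get_time())
E
```

```text
[ 0.504 -0.121  0.113] [-0.54091792  0.53872362  1.87823679  0.57644919  1.01825444 -0.76326285]
[ 0.512 -0.072  0.027] [-0.4542805   0.6794517   1.92209558  0.69804544  0.8393863  -0.84872224]
[0.524 0.025 0.027] [-0.26650388  0.67978529  1.92111684  0.72226265  0.82343327 -0.82227359]
at [ 0.51241608 -0.07223624  0.0269847 ] [-0.0389147  -0.29630291  0.27169432]
w 0.7036654106805127 30.000189542770386 [-0.80497191 -2.02626266  3.93193924] 6.1
xg -0.17089185557463007
[ 1.21955812 -2.51148114  5.03739028] [-0.12878734 -0.06447949  0.07415721] 6.7833
```

```bash
python3 - <<'E'
from h import *
qc,zc=tilt(PSI,np.radians(30))
T=lambda x:w(x,0,.043)+.019*zc
f=np.array([np.cos(PSI),np.sin(PSI),0])
for x,v,F in((-.105,.05,12),(-.086,.03,12),(-.064,.015,12)):
    r=movel(T(x),qc,v=v,until_force=F); wait(.15)
    print(x,r,"grasp x",(get_tcp_pos()-.019*zc-O)@f,get_ft_force().round(2),get_ft_torque().round(3),get_time())
    if r: break
cv2.imwrite("pics/s1.png",read_camera("wrist")[:,:,::-1])
E
```

```text
-0.105 False grasp x -0.1050848153942093 [ 0.69 -3.42  5.67] [-0.24  -0.035  0.035] 8.1583
-0.086 False grasp x -0.08607104691813001 [-0.06 -2.79  5.48] [-0.194  0.016  0.017] 9.0917
-0.064 True grasp x -0.07455429116970785 [ 0.33 -1.    2.42] [0.032 0.013 0.105] 10.125
```

```bash
python3 - <<'E'
from h import *
qc,zc=tilt(PSI,np.radians(30)); f=np.array([np.cos(PSI),np.sin(PSI),0])
command_gripper(1.0); p=get_tcp_pos(); movel(p-zc*.075,v=.15)
P=w(-.125,0,.038); movel(P-zc*.06,v=.2); command_gripper(0.); movel(P,v=.15); wait(.1)
print(get_ft_force().round(2))
r=movel(w(-.085,0,.038),v=.02,until_force=11); x=(get_tcp_pos()-O)@f; F=get_ft_force(); wait(.1)
print(r,x,(get_tcp_pos()-O)@f,F.round(2),get_ft_force().round(2),get_time())
movel(get_tcp_pos()-f*.03,v=.1); movel(w(-.16,0,.20),v=.2); 
cv2.imwrite("pics/s2.png",read_camera("wrist")[:,:,::-1])
command_gripper(1.)
move_pose(w(-.03,-.0,.31),down(np.pi/2)); wait(.2)
import pickle; pickle.dump(cam("wrist"),open("C.pkl","wb"))
cv2.imwrite("pics/wC.png",read_camera("wrist")[:,:,::-1]); print(get_time())
im=cv2.imread("pics/wC.png"); cv2.imwrite("pics/wCv.png",cv2.resize(im[0:300,180:420],None,fx=2,fy=2,interpolation=2))
E
```

```text
[-0.65  0.14  0.63]
True -0.09950897917053193 -0.09953238785261945 [-0.44 -5.23  1.58] [-0.72 -3.45  2.23] 15.2
19.0667
```

View pics/wCv.png

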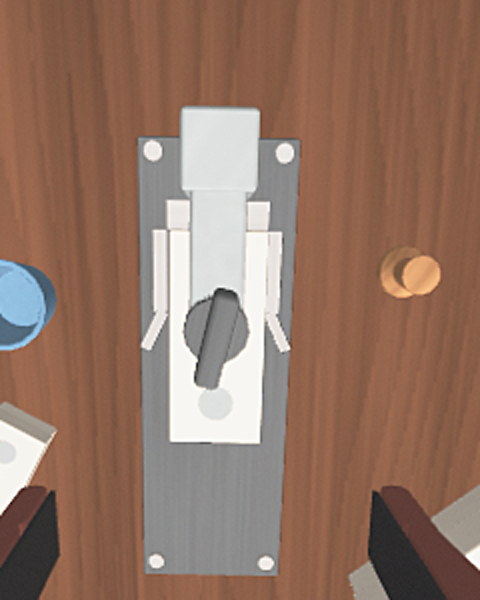

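The picture shows the mould straight in the channel, its end against the stop (crop about (215,230)). The outer end is at (215,443) and the wing runs from (227,290) to (205,388), yaw about 77°. The push contact at -0.0995 matches home. Next I'll grip the knob and turn it in small steps, logging torque.

```bash
cat >> h.py <<'E'
def yawnow():
    q=get_ee_rot(); m=R.from_quat([q[1],q[2],q[3],q[0]]).as_matrix(); return np.arctan2(m[1,0],m[0,0])
def turn(n,step=3.,v=.0018,stop=None):
    """n cw steps of `step` deg, following the pitch; returns [(turned deg, torque z)]"""
    y0=yawnow(); p0=get_tcp_pos(); out=[]
    for i in range(1,n+1):
        a=np.radians(step*i)
        movel(p0-[0,0,.016*a/(2*np.pi)],down(y0-a),v=v)
        out.append((round(np.degrees((y0-yawnow()+np.pi)%(2*np.pi)-np.pi),2) if step*i<180 else step*i,round(float(get_ft_torque()[2]),3)))
        if stop and stop(out): break
    return out
E
python3 - <<'E'
from h import *
K=np.array([.5255,.0891,.1565]); q=down(np.radians(77))
move_pose(K+[0,0,.06],q); wait(.2); print(get_joint_pos().round(3),get_ft_torque().round(3))
movel(K,v=.1,until_force=8); wait(.1); print(get_tcp_pos(),get_ft_force().round(2))
command_gripper(0.); wait(.1); print("w",get_grip_width()*88,get_ft_force().round(2),get_ft_torque().round(3),get_time())
print(turn(8),get_time(),get_ft_force().round(2),get_joint_pos()[5],np.degrees(yawnow()))
E
```

```text
[ 0.145  0.294  1.836 -0.     1.007  0.371] [-0.013 -0.049  0.02 ]
[0.52607292 0.08918044 0.15724051] [ 0.07 -0.   -0.16]
w 11.792465765808869 [-0.02 -0.24 -1.19] [-0.112 -0.125 -0.197] 21.8417
[(np.float64(2.93), -0.177), (np.float64(5.89), -0.205), (np.float64(8.88), -0.158), (np.float64(11.87), -0.135), (np.float64(14.87), -0.163), (np.float64(17.87), -0.157), (np.float64(20.87), -0.18), (np.float64(23.87), -0.13)] 23.8417 [-0.01 -0.27 -0.02] 0.7892617550599099 53.11027320805329
```

```bash
python3 - <<'E'
from h import *
print(get_grip_width()*88,get_finger_force(),np.round([get_ft_torque() for _ in range(4)],3).tolist())
for i in range(3): wait(.05); print(get_ft_torque().round(3))
for i in range(2):
    t=get_time(); y=np.degrees(yawnow()); print(turn(1,6,.0018),np.degrees(yawnow())-y,get_time()-t,get_effort()[5]); 
    for i in range(4): wait(.02); print(get_ft_torque()[2].round(3),get_effort()[5].round(3),end=' ')
print(get_grip_width()*88,get_tcp_pos(),get_time())
cv2.imwrite("pics/wD.png",read_camera("wrist")[:,:,::-1])
im=cv2.imread("pics/wD.png"); cv2.imwrite("pics/wDv.png",cv2.resize(im[100:400,150:420],None,fx=2,fy=2,interpolation=2))
E
```

```text
11.656261888646505 29.918712973594666 [[-0.061, -0.086, -0.13], [-0.061, -0.086, -0.13], [-0.061, -0.086, -0.13], [-0.061, -0.086, -0.13]]
[-0.064 -0.031 -0.132]
[-0.067 -0.044 -0.122]
[-0.117 -0.034 -0.075]
[(np.float64(5.83), -0.207)] -5.831084818071801 0.25 0.11771290563046932
-0.224 0.001 -0.198 -0.083 -0.221 -0.141 -0.23 -0.179 [(np.float64(5.78), -0.224)] -5.780487582884376 0.25 0.10008418466895819
-0.262 -0.015 -0.239 -0.097 -0.194 -0.153 -0.181 -0.188 11.837682315737645 [0.52556726 0.08907268 0.15495978] 24.625
```

View pics/wDv.png

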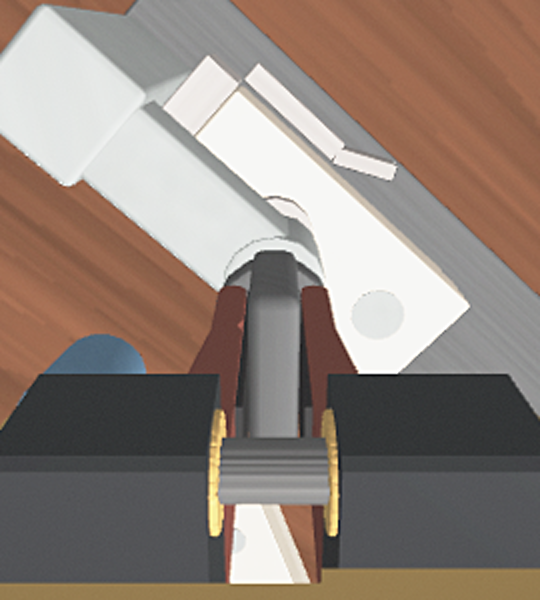

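The picture shows the pads square on the wing (crop (272,330)), with the tool having turned clockwise relative to the clamp. Running friction reads about -0.22. I'll continue in 6° steps with averaged torque.

```bash
cat >> h.py <<'E'
def run(n,base,step=6.,thr=.05,v=.0018):
    y0=yawnow(); p0=get_tcp_pos(); T=[]
    for i in range(1,n+1):
        a=np.radians(step*i); movel(p0-[0,0,.016*a/(2*np.pi)],down(y0-a),v=v)
        s=[get_ft_torque()[2]]
        for _ in range(4): wait(.015); s.append(get_ft_torque()[2])
        T.append(-np.mean(s)); print(f"{np.degrees(yawnow()):.1f}:{T[-1]:.3f}",end=' ')
        if len(T)>=3 and min(T[-3:])>base+thr: print("STOP"); return True
    print(); return False
E
python3 - <<'E'
from h import *
print(np.degrees(yawnow())); print(run(13,.21)); print(get_joint_pos()[5],get_tcp_pos(),get_time())
E
```

```text
41.39295872963931
35.6:0.227 29.6:0.223 23.6:0.209 17.6:0.221 11.6:0.254 5.6:0.221 -0.4:0.234 -6.4:0.236 -12.4:0.232 -18.4:0.223 -24.4:0.224 -30.4:0.250 -36.4:0.223 
False
2.35138933072142 [0.52552399 0.0890816  0.15147007] 28.8917
```

```bash
cat > regrip.py <<'E'
from h import *
command_gripper(1.); j=get_joint_pos(); j[5]-=np.pi; movej(j); wait(.1); t0=get_ft_torque()[2]
command_gripper(0.); wait(.1)
print("off",t0,"w",get_grip_width()*88,get_ft_torque().round(3),get_tcp_pos(),get_joint_pos()[5],np.degrees(yawnow()),get_time())
E
python3 - <<'E'
import regrip
from h import *
print(run(28,.225)); print(get_joint_pos()[5],get_tcp_pos(),get_time())
E
```

```text
off 0.0398816930241019 w 11.971926679819656 [ 0.09  -0.164 -0.232] [0.52556149 0.08909573 0.15148466] -0.7861988966472171 143.38121854480764 34.1167
137.5:0.216 131.6:0.220 125.6:0.198 119.6:0.206 113.6:0.223 107.6:0.241 101.6:0.213 95.6:0.208 89.6:0.205 83.6:0.199 77.6:0.233 71.6:0.203 65.6:0.203 59.6:0.223 53.6:0.237 47.6:0.229 41.6:0.204 35.6:0.224 29.6:0.197 23.6:0.136 17.6:0.144 11.6:0.142 5.6:0.129 -0.4:0.137 -6.5:0.103 -12.5:0.114 -18.5:0.146 -24.5:0.132 
False
2.1435289114119365 [0.52559864 0.08910422 0.14415034] 43.2167
```

Torque shifted by about 0.075 between yaw 29.6° and 23.6°. The sign is reversed because the readings are taken after each stop, where friction holds the overshoot. That is the expected touch step, about 230° of turn or 10 mm down. I'll confirm with slow fine steps, which should read the forward torque (about 0.34 if touched, 0.22 if free).

```bash
python3 - <<'E'
from h import *
y0=yawnow(); p0=get_tcp_pos(); print(np.degrees(y0))
for i in range(1,13):
    a=np.radians(.5*i); movel(p0-[0,0,.016*a/(2*np.pi)],down(y0-a),v=.0005)
    print(f"{np.degrees(yawnow()):.2f}:{get_ft_torque()[2]:.3f}/{get_effort()[5]:.3f}",end=' ')
print(get_time(),get_joint_pos()[5])
E
```

```text
-24.478308705867075
-24.87:0.236/0.291 -25.45:0.272/0.302 -25.96:0.245/0.281 -26.46:0.264/0.280 -26.96:0.262/0.281 -27.46:0.242/0.281 -27.96:0.251/0.282 -28.46:0.240/0.282 -28.96:0.245/0.283 -29.46:0.267/0.283 -29.96:0.236/0.284 -30.46:0.233/0.284 46.2167 2.248046576095297
```

The j6 effort rises by about 0.05 N m per rad, so the foot is on the mould, with touch at 26.6° ± 3°. I'll regrip and finish at wing yaw -60.4° (119.6°), which is 84–90° past touch.

```bash
python3 - <<'E'
import regrip
from h import *
y0=yawnow(); p0=get_tcp_pos(); tot=np.degrees(y0)-119.6; n=15; print("to turn",tot)
assert 25<tot<35
for i in range(1,n+1):
    a=np.radians(tot*i/n); movel(p0-[0,0,.016*a/(2*np.pi)],down(y0-a),v=.0009)
    print(f"{np.degrees(yawnow()):.1f}:{get_effort()[5]:.3f}",end=' ')
print(get_time())
command_gripper(1.); print("yaw",np.degrees(yawnow()),get_ft_force().round(2)); movel(get_tcp_pos()+[0,0,.1],v=.15)
move_pose(w(-.06,0,.31),down(np.pi/2)); wait(.2)
cv2.imwrite("pics/wE.png",read_camera("wrist")[:,:,::-1]); print(get_time())
im=cv2.imread("pics/wE.png"); cv2.imwrite("pics/wEv.png",cv2.resize(im[0:300,180:420],None,fx=2,fy=2,interpolation=2))
E
```

```text
off 0.020762726229543553 w 11.928106388307759 [-0.043 -0.142  0.164] [0.5255871  0.08909938 0.14390186] -0.8933514964032105 149.53595874053252 51.4417
to turn 29.935958740532527
147.6:0.212 145.6:0.221 143.6:0.229 141.6:0.234 139.6:0.239 137.6:0.243 135.6:0.246 133.6:0.250 131.6:0.253 129.7:0.256 127.7:0.260 125.7:0.263 123.7:0.266 121.7:0.269 119.7:0.273 55.1917
yaw 119.60076862615126 [ 0.18 -0.07  0.59]
57.9583
```

View pics/wEv.png

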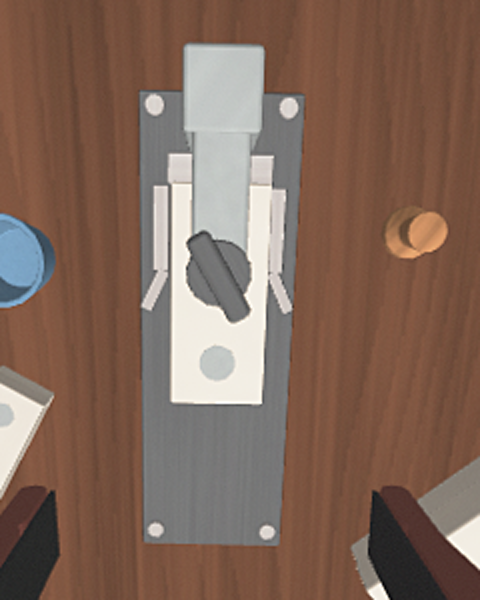

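The mould is home against the stop (its end at crop (220,185)), and the wing sits at yaw 120° (from (198,238) to (240,315)). The cup and stamp are where they were and the gripper is clear of everything, so I'm handing in.

```bash
python3 -c "
from station import *
print(job_done())"
```

```text
the job is handed in; nothing more can be done
None
```

I slid the mould fully home against the stop, then turned the knob about 87° (84–90°) past first touch, let go, and handed the job in at about 58 s; nothing else was moved in the views I checked.

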